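Set and lock the stream selector

TASK

Put the stream selector valve on line six and lock it: swing its slotted guard up out of the way, turn the knob anticlockwise all the way back to its stop, then turn it clockwise exactly six clicks, without going past the sixth, and swing the guard all the way down over the knob again. Leave everything else on the bench standing where it is.

Things in the scene. Friction and masses are not known exactly. Their poses are not given: they have to be found in the camera images.
- selector_console: white stand fixed to the bench, 190 mm deep, 170 wide, 130 high (147 at the capped ports on the back). Origin: centre of its underside; x to its back, y to its left, z up; it stands turned about z. The front panel slopes up to the back at 25 degrees: in this frame up-slope is (0.906, 0, 0.423), its outward normal n (-0.423, 0, 0.906); the knob's axis leaves the panel along n at (-0.015, 0, 0.095) m.
- knob_grip (a point): middle of the knob's bar grip, on the knob's axis, 40 mm out from the panel along n; does not move as the knob turns. The bar is black, 60 mm long, 14 mm thick, 36 mm high (16 to 52 mm out from the panel), on a round 52 mm skirt; one end is pointed, with a white line on top. Round it on the panel lie a toothed wheel, a spring housing and a gauge, all under 14 mm high.
- knob_pointer (a point): pointed end of the knob's bar, 30 mm from the axis, 40 mm out from the panel. At the stop it points down-left, 135 degrees anticlockwise (seen from outside) of straight up the slope; each click clockwise moves it 22.5 degrees, so at the sixth it points straight up the slope.
- selector_knob (a joint): angle of the knob in rad, growing clockwise seen from outside the panel; 0 is the detent at the anticlockwise stop (hard stop at -0.05), then a detent (click) every 0.3927 rad: six clicks = 2.356, end 4.71. Let go between two detents it springs into the nearer one. A click takes about 0.1 N m.
- guard_handle (a point): middle of the guard's black pull bar: round, 12 mm thick, 66 mm long along the console's y, held 44 mm off the outer side of the guard plate by 8 mm posts 25 mm either side of its middle; 144 mm from the hinge along the plate, 10 mm from the free edge. It swings about the hinge with the guard.
- guard_hinge (a point): middle of the guard's hinge line, along the console's y, 72 mm up the slope from the knob's axis and 22 mm out from the panel. The guard is a steel plate 154 mm long, 76 wide, 3 thick, with a slot 76 by 21 mm (36 to 112 mm from the hinge) that passes over the knob's bar only when the bar lies straight up the slope.
- lock_guard (a joint): opening angle of the guard in rad: 0 shut, parallel to the panel with the knob's bar standing through its slot; grows as the free edge swings up and back; 2.01 plate upright; stops at 2.1. Stiff hinge (0.1 N m): it stays at any angle. Above about 1.8 there is room for a gripper at the knob.
- pink_bottle_mid (a point): tall pink bottle, 88 mm across, 251 mm high, standing beside the console; point on its axis 120 mm above the bench
- wash_bottle_mid (a point): white wash bottle, body 64 mm across and 155 mm high, 205 mm to the spout, standing on the other side of the console; point 80 mm above the bench (the body's axis lies 16 mm along its own x from it)
- reagent_bottle_mid (a point): small clear reagent bottle with a screw cap standing in front of the console on its left, 56 mm across, 105 mm high; point half-way up
- tube: capped tube standing in front of the console on its right, 33 mm across, 112 mm high; origin at its foot

How it is judged:
By the outcome, as a careful person would: the job done as asked, in the order asked, and still so for the second after the job is handed in, with the robot touching nothing.
It also fails if it takes over 72 s, if anything falls off the work surface, if the arm or the gripper's body presses on something with over 40 N, if the wrist force passes 120 N, or if a joint passes its speed limit or range.

ROBOT

A 7-joint arm with a two-finger parallel gripper is mounted at the origin on a cart in front of the work surface, level with it; the furniture and walls round the work are solid. World frame = base frame: x ahead of the robot, y to its left, z up, the work surface at z = 0. Lengths are in m, angles in rad, forces in N, time in s.
With the tool pointing down it reaches from about 0.35 to 0.9 m from the base axis. Payload 8.1 kg.
Tool frame: the origin (TCP) lies between the finger pads; the fingertips stand 11 mm ahead of it and the grasp point (between the pads) lies 8 mm behind it; z points along the fingers, y is the line along which they close (so a half turn about z gives the same grasp; the last joint's range is limited). The gripper opens to 92 mm and grips with 3 to 60 N. Pads are 19 mm wide; open, the fingers measure 130 mm over their backs; the gripper's body (75 mm by 190 mm) begins 47 mm behind the grasp point.
Start: joints at [1.145, 0.434, 0.025, 1.573, -0.012, 1.134, -0.075], TCP at [0.198, -0.593, 0.238] pointing down, gripper open.
Joint ranges: [-2.62, 2.62], [-0.44, 2.09], [-1.27, 1.32], [0.08, 2.57], [-1.32, 4.46], [0.12, 2], [-2.74, 2.74]. Speed limits (rad/s): [2.22, 2.22, 3.01, 3.01, 3.14, 3.14, 3.14].

INTERFACE

Orientations are given as a rotation vector (axis times angle).
In Python, from cell import observe, get_image, camera_params, sign_off gives the robot as it stands.
- The arm moves only by the shell command python3 -m pendant 'ROWS' [FORCE]. ROWS is JSON, one flat list of numbers, 7 for each row, row after row: the shift along the tool's x, y, z in m, then the turn, a rotation vector about the tool's x, y, z in rad, then the finger opening in m, from 0 to 0.0918. In form: [dx, dy, dz, rx, ry, rz, jaw, dx, dy, dz, rx, ry, rz, jaw, ...]. A call has 1 to 10 rows; each row shifts and turns the commanded pose from where the row before left it, along the tool's axes as they then stand; what a row does not reach is not made up. A row lasts 1/8 s, in which the tool goes at most 62.5 mm and 10.7 degrees, less where a joint would pass 70% of its speed; a pose out of reach is approached as far as the arm can. A call is refused whole if a number of a shift passes 0.0625 or a number of a turn 0.188, either way. A call with a gripper value outside its range is refused whole. The fingers move at their own pace and stop on an object; FORCE is the grip in N (left out, the last holds). Time passes only in rows, so rows that do not move let the fingers close. It gives the time, the measured TCP pose, the force, the opening and the grip force at its end, in the units of the state.
- observe(): the state, without advancing time (a new reading comes with each control period).
- get_image(name): name is "scene" or "side" or "wrist"; returns the picture (400x640x3 uint8, red, green, blue); there is no depth.
- camera_params(name): a dict with "intrinsics" (3x3 intrinsics, pixels), "eye" and "rotation" of the camera in the world; the wrist camera has in their place "T_tool_cam" (4x4, takes a point from camera to tool coordinates, whose origin is the TCP and whose axes are the flange's). Camera axes: x right, y down, z forward; pixel columns grow to the right and rows downward; lengths in m; the calibration is good to about 2 mm. A picture is of the moment at which its call begins: read the wrist's pose just before it. camera_params takes no time and is no camera call.
- sign_off(): hands the job in; it is judged then, once.
The state is a dict: "clock": time; "joints": joint angles; "dq": joint speeds; "joint_efforts": joint torques, N m; "position": TCP position; "ee_rot": TCP orientation; "force": force on the tool from outside, world axes, zero at the start; "ft_torque": the same for the moment, N m; "width": opening from 0.0 (shut) to 1.0 (fully open); "gripper_force": force on a finger pad.
Only numpy, scipy, OpenCV 4.12 (cv2) and the standard library are available. Lean on these libraries where they do the work, as an engineer would, in place of code of your own. Each camera call takes 0.05 s, during which the arm holds its last target. There are 200 camera calls.

## Working session

There is one attempt and no reset: what is moved stays moved. The work goes in short steps, Python scripts to look and compute and a shell command to move; the robot and the scene stay as the last step left them, time stands still between calls to the robot, and variables do not carry over. Pictures are saved under pics/ and viewed, at most 10 in all, crops included, and the job is handed in when it is done.

```bash
mkdir -p pics; ls; python3 - <<'E'
from cell import *
import cv2,numpy as np
for n in ["scene","side"]:
    cv2.imwrite(f"pics/{n}0.png",get_image(n)[:,:,::-1]); p=camera_params(n); print(n,{k:np.round(v,4).tolist() for k,v in p.items()})
print(camera_params("wrist")); print(observe())
E
```

```text
pics
scene {'intrinsics': [[463.1733, 0.0, 321.4927], [0.0, 463.1733, 197.1372], [0.0, 0.0, 1.0]], 'eye': [0.2334, 0.5778, 0.7185], 'rotation': [-0.6567, 2.6303, -1.1189]}
side {'intrinsics': [[376.5081, 0.0, 318.6778], [0.0, 376.5081, 198.696], [0.0, 0.0, 1.0]], 'eye': [0.506, -0.752, 0.461], 'rotation': [-1.9977, 0.0754, -0.0314]}
{'intrinsics': array([[341.42949466,   0.        , 323.10844364],
       [  0.        , 341.42949466, 200.56392526],
       [  0.        ,   0.        ,   1.        ]]), 'T_tool_cam': array([[ 3.88298541e-04, -9.50138599e-01, -3.11827664e-01,
         8.42767495e-02],
       [ 9.99999891e-01,  4.49416696e-04, -1.24137962e-04,
         3.96583222e-04],
       [ 2.58088828e-04, -3.11827582e-01,  9.50138670e-01,
        -1.46344009e-01],
       [ 0.00000000e+00,  0.00000000e+00,  0.00000000e+00,
         1.00000000e+00]])}
{'clock': 0.1, 'joints': array([ 1.14537116,  0.4351304 ,  0.02497878,  1.57399783, -0.01160466,
        1.13401732, -0.07509239]), 'dq': array([ 0.00053952, -0.00185732, -0.00028284, -0.00212484, -0.00066735,
        0.00102262, -0.00127266]), 'joint_efforts': array([ 2.82954104e-03, -6.69130254e+01,  9.87882838e-01, -3.15148151e+01,
       -6.04970078e-02,  3.74107214e-02,  5.61017976e-05]), 'position': array([ 0.1980875 , -0.5923086 ,  0.23704094]), 'ee_rot': array([-3.09942702e+00, -5.04568308e-01,  5.48520997e-04]), 'force': array([-0.62831812, -0.08450229,  0.34998892]), 'ft_torque': array([ 0.0018643 , -0.01413927, -0.00723534]), 'gripper_force': 0.0, 'width': 0.999491428907985}
```

View pics/scene0.png

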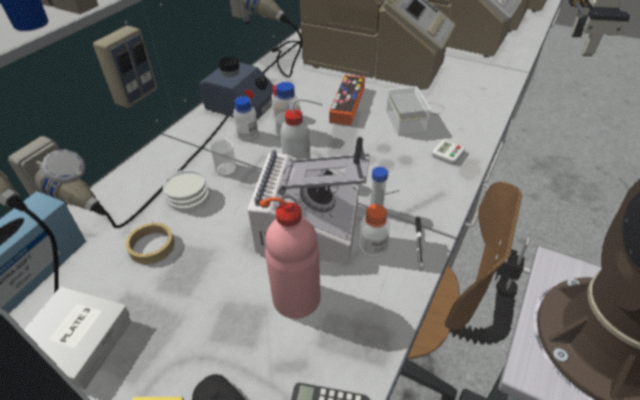

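View pics/side0.png

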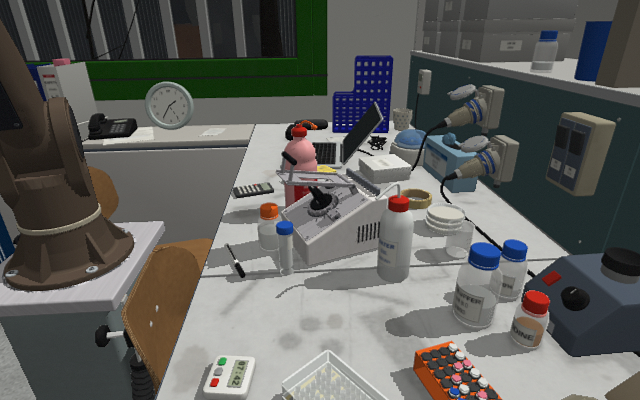

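The scene view shows the console at about (305,205) with its guard partly open over the knob. The pink bottle is at (295,265), the reagent bottle at (376,230), the tube at (379,185), and the wash bottle behind at (294,135). The side view shows the same, with the console at (330,215). I'll enlarge both.

```bash
python3 - <<'E'
import cv2,numpy as np
a=cv2.imread("pics/scene0.png")[120:270,230:430]; b=cv2.imread("pics/side0.png")[140:290,240:440]
cv2.imwrite("pics/c1.png",cv2.resize(a,None,fx=4,fy=4,interpolation=2)); cv2.imwrite("pics/c2.png",cv2.resize(b,None,fx=4,fy=4,interpolation=2))
E
```

```text
(no output)
```

View pics/c1.png

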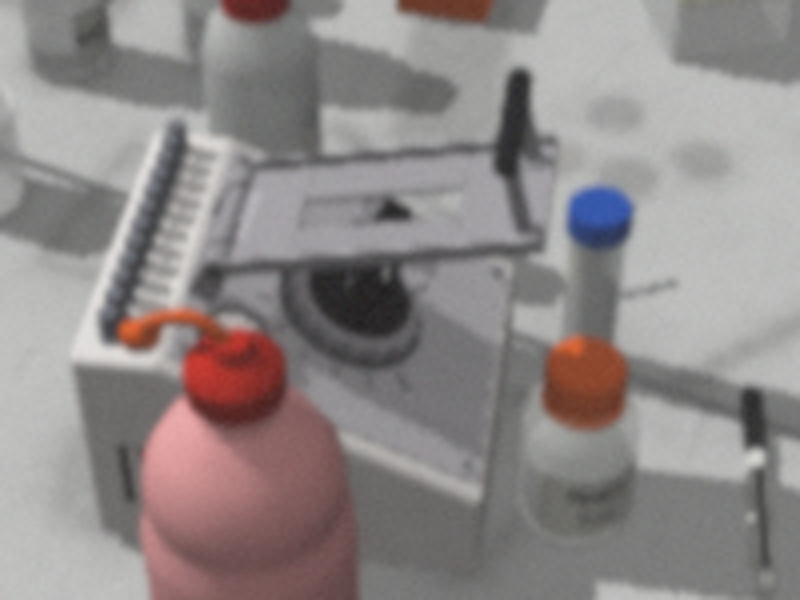

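View pics/c2.png

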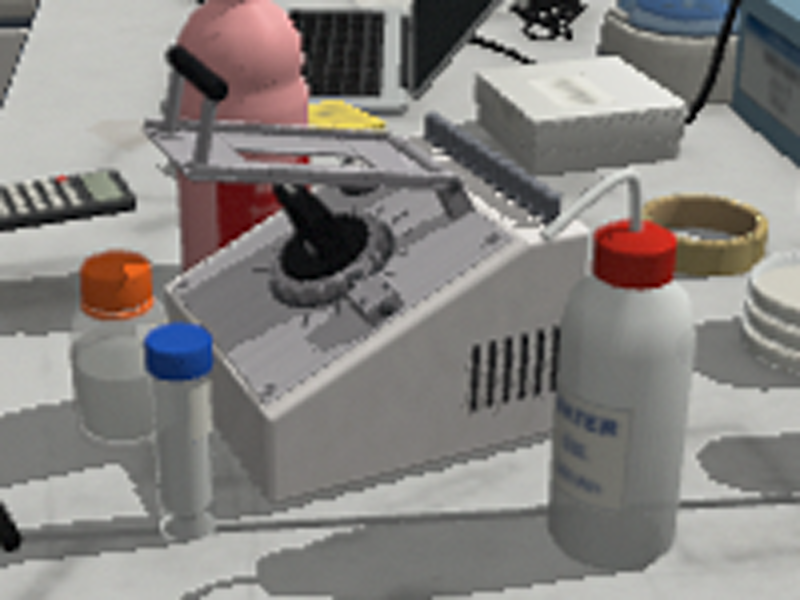

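The crops show the guard about half open. Its handle ends are at crop (518,75)/(507,170) in the scene view and (172,52)/(222,92) in the side view. The panel corners are clear. Now I'll fit the console pose and guard angle.

```bash
cat > h.py <<'E'
import numpy as np
from cell import *
from scipy.spatial.transform import Rotation as R
from scipy.optimize import least_squares
th=np.radians(25); u=np.array([np.cos(th),0,np.sin(th)]); n=np.array([-np.sin(th),0,np.cos(th)]); Y=np.array([0,1.,0])
K0=np.array([-.015,0,.095]); H=K0+.072*u+.022*n
P={k:camera_params(k) for k in("scene","side")}
def proj(c,X):
    p=P[c]; q=R.from_rotvec(p["rotation"]).inv().apply(np.atleast_2d(X)-p["eye"]); q=q@p["intrinsics"].T; return q[:,:2]/q[:,2:]
def ray(c,px):
    p=P[c]; return R.from_rotvec(p["rotation"]).apply(np.linalg.solve(p["intrinsics"],[px[0],px[1],1]))
def dd(a): return -u*np.cos(a)+n*np.sin(a)
def mm(a): return n*np.cos(a)+u*np.sin(a)
def handle(a,y=0): return H+.144*dd(a)+.044*mm(a)+y*Y
def W(c,X): return R.from_euler('z',c[2]).apply(X)+[c[0],c[1],0]
E
cat > fit.py <<'E'
from h import *
c1=lambda x,y:(230+x/4,120+y/4)
c2=lambda x,y:(240+x/4,140+y/4)
C=np.array
def pts(a):
  e=H+.154*dd(a)
  return [("side",C([-.095,-.085,.0577]),c2(270,415)),("side",C([-.095,-.085,0]),c2(275,500)),("side",C([-.095,.085,.0577]),c2(168,288)),
 ("scene",C([-.095,.085,.0577]),c1(478,498)),("scene",C([-.095,.085,0]),c1(475,572)),("scene",C([.095,.085,.13]),c1(75,358)),
 ("scene",handle(a,.030),c1(507,168)),("scene",handle(a,-.030),c1(518,78)),("side",handle(a,.030),c2(178,57)),("side",handle(a,-.030),c2(218,90)),
 ("scene",e-.038*Y,c1(555,148)),("scene",e+.038*Y,c1(542,240)),("side",e+.038*Y,c2(148,125)),("side",e-.038*Y,c2(195,178))]
def f(v): return np.concatenate([(proj(c,W(v,X))[0]-C(px)) for c,X,px in pts(v[3])])
s=least_squares(f,[.55,0,0,.5],loss='soft_l1'); print(s.x); print(np.round(s.fun.reshape(-1,2),1).tolist())
v=s.x; np.save("fit.npy",v)
print("handle",W(v,handle(v[3])),"grip",W(v,K0+.04*n),"hinge",W(v,H))
for nm,a,b in [("tube",c1(600,200),c2(180,335)),("reag",c1(585,350),c2(118,262)),("pink",c1(235,340),(299,128)),("wash",(293,115),c2(635,235))]:
  A=ray("scene",a);B=ray("side",b);t=np.linalg.lstsq(np.c_[A,-B],P["side"]["eye"]-P["scene"]["eye"],rcond=None)[0]
  print(nm,P["scene"]["eye"]+A*t[0],P["side"]["eye"]+B*t[1])
E
python3 fit.py
```

```text
[0.58001701 0.01656904 0.35468996 0.63250789]
[[-1.2, 1.8], [-1.8, 4.3], [-2.8, -0.2], [2.0, 1.1], [1.9, 1.9], [-1.5, -0.4], [-1.5, -1.6], [-1.3, -0.0], [0.4, 0.4], [0.6, 0.5], [-1.2, -1.6], [-1.0, 2.3], [-0.4, 1.8], [-0.0, 0.7]]
handle [ 0.49402032 -0.01528005  0.21659177] grip [0.55009822 0.00548854 0.13125231] hinge [0.6184242  0.03079324 0.14536729]
tube [ 0.47840735 -0.10044537  0.1116753 ] [ 0.48010764 -0.10017309  0.11205746]
reag [ 0.44392041 -0.00336659  0.10678344] [ 0.44473788 -0.00322861  0.10693368]
pink [0.51790969 0.1724525  0.23370148] [0.51702307 0.17235492 0.23326277]
wash [ 0.69272215 -0.12285052  0.16478436] [ 0.69529689 -0.12270949  0.16674161]
```

```bash
cat >> h.py <<'E'
def tool_down(v): # tool x=console y, tool y=console x, z down
    return R.from_euler('z',v[2])*R.from_matrix(np.c_[Y,[1,0,0],[0,0,-1.]])
def tool_knob(v,g): # tool z=-n ; tool x = pointer dir at angle g ccw of up-slope
    x=u*np.cos(g)+Y*np.sin(g); return R.from_euler('z',v[2])*R.from_matrix(np.c_[x,np.cross(-n,x),-n])
def go(p,Rt,s=None):
    s=s or observe(); r0=R.from_rotvec(s["ee_rot"]); rv=(r0.inv()*Rt).as_rotvec(); d=Rt.inv().apply(p-s["position"])
    print("pos",np.round(s["position"],4),"turn",np.round(rv,4),"then shift",np.round(d,4),"q",np.round(s["joints"],2),"F",np.round(s["force"],1),"t",s["clock"],"w",round(s["width"],3))
def wproj(s,X):
    c=camera_params("wrist"); T=c["T_tool_cam"]; q=R.from_rotvec(s["ee_rot"]).inv().apply(np.atleast_2d(X)-s["position"])
    q=(q-T[:3,3])@T[:3,:3]; q=q@c["intrinsics"].T; return q[:,:2]/q[:,2:]
E
python3 - <<'E'
from h import *
v=np.load("fit.npy"); go(W(v,handle(v[3]))+[0,0,.09],tool_down(v))
E
```

```text
pos [ 0.1981 -0.5923  0.237 ] turn [-1.2000e-03 -1.0000e-03 -1.6027e+00] then shift [ 0.4383  0.4779 -0.0696] q [ 1.15  0.44  0.02  1.57 -0.01  1.13 -0.08] F [-0.6 -0.1  0.3] t 0.1 w 0.999
```

```bash
python3 -m pendant '[0,0,-0.01,0,0,-0.16,0.09, 0,0,-0.01,0,0,-0.16,0.09, 0,0,-0.01,0,0,-0.16,0.09, 0,0,-0.01,0,0,-0.16,0.09, 0,0,-0.01,0,0,-0.16,0.09, 0,0,-0.01,0,0,-0.16,0.09, 0,0,-0.01,0,0,-0.16,0.09, 0,0,0,0,0,-0.16,0.06, 0,0,0,0,0,-0.16,0.06, 0,0,0,0,0,-0.16,0.06]' 20
python3 -m pendant '[0.03,0.033,0,0,0,0,0.05, 0.03,0.033,0,0,0,0,0.05, 0.03,0.033,0,0,0,0,0.05, 0.03,0.033,0,0,0,0,0.05, 0.03,0.033,0,0,0,0,0.05, 0.03,0.033,0,0,0,0,0.05, 0.03,0.033,0,0,0,0,0.05, 0.03,0.033,0,0,0,0,0.05, 0.03,0.033,0,0,0,0,0.05, 0.03,0.033,0,0,0,0,0.05]'
python3 -m pendant '[0.028,0.03,0,0,0,0,0.05, 0.028,0.03,0,0,0,0,0.05, 0.028,0.03,0,0,0,0,0.05, 0.028,0.03,0,0,0,0,0.05, 0.026,0.028,0,0,0,0,0.05, 0,0,0,0,0,0,0.05, 0,0,0,0,0,0,0.05]'
python3 - <<'E'
from h import *
import cv2
v=np.load("fit.npy"); s=observe(); go(W(v,handle(v[3]))+[0,0,.09],tool_down(v),s)
im=get_image("wrist")[:,:,::-1]; cv2.imwrite("pics/w1.png",im)
a=v[3];e=H+.154*dd(a)
print(np.round(wproj(s,[W(v,x) for x in (handle(a,.033),handle(a,-.033),e+.038*Y,e-.038*Y,K0+.052*n,[-.095,.085,.0577],[-.095,-.085,.0577])])).tolist())
E
```

```text
clock: 1.35
position: [0.1981, -0.5925, 0.3072]
ee_rot: [-1.791, -2.58, -0.001]
force: [0.5, 0.8, -1.1]
width: 0.705
gripper_force: 0.0
clock: 2.6
position: [0.4048, -0.196, 0.3076]
ee_rot: [-1.798, -2.576, 0.0]
force: [0.5, -0.0, 0.0]
width: 0.544
gripper_force: 0.0
clock: 3.48
position: [0.4956, -0.0174, 0.3073]
ee_rot: [-1.798, -2.576, 0.001]
force: [-0.1, 0.3, 0.7]
width: 0.549
gripper_force: 0.0
pos [ 0.4956 -0.0174  0.3073] turn [-0.001   0.     -0.0028] then shift [ 0.0025 -0.0008  0.0008] q [ 0.51  0.25 -0.72  1.73  0.17  1.23  0.11] F [-0.1  0.3  0.7] t 3.475 w 0.549
[[323.0, 162.0], [323.0, 247.0], [301.0, 146.0], [303.0, 232.0], [381.0, 180.0], [320.0, 86.0], [321.0, 229.0]]
```

View pics/w1.png

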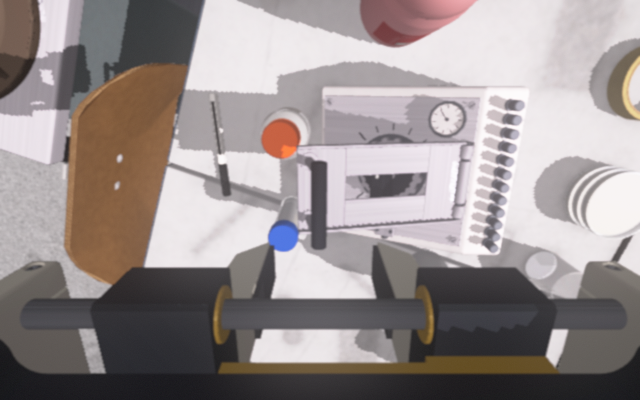

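The wrist view shows the pull bar from (319,161) to (318,248), about 3 mm to the front of my prediction. The orange cap is at (281,138), the blue tube at (284,237), and the knob bar lies under the slot at (385,182). I'll grip the bar.

```bash
python3 -m pendant '[0.001,-0.001,0.02,0,0,0,0.05, 0.001,-0.001,0.02,0,0,0,0.05, 0,-0.001,0.02,0,0,0,0.05, 0,-0.001,0.018,0,0,0,0.05, 0,0,0.016,0,0,0,0.05, 0,0,0,0,0,0,0.05, 0,0,0,0,0,0,0.0, 0,0,0,0,0,0,0.0, 0,0,0,0,0,0,0.0, 0,0,0,0,0,0,0.0]' 10
python3 - <<'E'
from h import *
s=observe(); v=np.load("fit.npy")
print(s["position"],s["gripper_force"],s["width"]*.0918, s["force"])
# update guard angle from grasp (x along console), print arc steps
c=R.from_euler('z',v[2])
g=s["position"]+[0,0,.008]
l=c.inv().apply(g-[v[0],v[1],0]); rel=l-H; print("local rel hinge",rel,"radius",np.hypot(rel[0],rel[2]),np.hypot(.144,.044))
h=np.hypot(.144,.044)
a0=least_squares(lambda a:((handle(a[0])-H-rel)[[0,2]]),[.63]).x[0]; print("a0",a0)
A=np.linspace(a0,2.06,25); pts=np.array([handle(a) for a in A]); d=np.diff(pts,axis=0); print(np.round(np.c_[d[:,0],-d[:,2]],4).tolist())
E
```

```text
clock: 4.78
position: [0.4917, -0.0163, 0.214]
ee_rot: [1.798, 2.576, 0.0]
force: [-0.3, 0.0, 0.5]
width: 0.159
gripper_force: 0.0
[ 0.49166001 -0.0163126   0.21395099] 0.0 0.014600791749358565 [-0.28716055  0.03395353  0.46684396]
local rel hinge [-0.13523349 -0.00014855  0.0765837 ] radius 0.1554128719000912 0.1505722417977497
a0 0.6550633697579458
[[0.0046, -0.0075], [0.005, -0.0073], [0.0054, -0.007], [0.0058, -0.0066], [0.0062, -0.0063], [0.0065, -0.0059], [0.0069, -0.0055], [0.0072, -0.0051], [0.0075, -0.0047], [0.0077, -0.0042], [0.008, -0.0038], [0.0082, -0.0033], [0.0084, -0.0028], [0.0085, -0.0023], [0.0086, -0.0018], [0.0087, -0.0013], [0.0088, -0.0008], [0.0088, -0.0003], [0.0088, 0.0002], [0.0088, 0.0008], [0.0087, 0.0013], [0.0086, 0.0018], [0.0085, 0.0023], [0.0084, 0.0028]]
```

```bash
python3 -m pendant '[0,0,0,0,0,0,0, 0,0,0,0,0,0,0, 0,0,0,0,0,0,0]' 25
python3 -m pendant '[0,0.0046,-0.0075,0,0,0,0, 0,0.005,-0.0073,0,0,0,0, 0,0.0054,-0.007,0,0,0,0, 0,0.0058,-0.0066,0,0,0,0, 0,0.0062,-0.0063,0,0,0,0, 0,0.0065,-0.0059,0,0,0,0, 0,0.0069,-0.0055,0,0,0,0, 0,0.0072,-0.0051,0,0,0,0]'
python3 -m pendant '[0,0.0075,-0.0047,0,0,0,0, 0,0.0077,-0.0042,0,0,0,0, 0,0.008,-0.0038,0,0,0,0, 0,0.0082,-0.0033,0,0,0,0, 0,0.0084,-0.0028,0,0,0,0, 0,0.0085,-0.0023,0,0,0,0, 0,0.0086,-0.0018,0,0,0,0, 0,0.0087,-0.0013,0,0,0,0]'
```

```text
clock: 5.15
position: [0.4915, -0.0163, 0.2137]
ee_rot: [1.798, 2.576, -0.0]
force: [-0.6, -0.2, 0.7]
width: 0.118
gripper_force: 25.0
clock: 6.15
position: [0.5356, -0.0005, 0.266]
ee_rot: [-1.799, -2.575, 0.004]
force: [-6.5, -3.6, 6.4]
width: 0.118
gripper_force: 25.0
clock: 7.15
position: [0.5985, 0.0224, 0.289]
ee_rot: [1.799, 2.575, -0.001]
force: [-0.6, -4.6, -2.1]
width: 0.119
gripper_force: 25.0
```

```bash
python3 -m pendant '[0,0.0088,-0.0008,0,0,0,0, 0,0.0088,-0.0003,0,0,0,0, 0,0.0088,0.0002,0,0,0,0, 0,0.0088,0.0008,0,0,0,0, 0,0.0087,0.0013,0,0,0,0, 0,0.0086,0.0018,0,0,0,0, 0,0.0085,0.0023,0,0,0,0, 0,0.006,0.002,0,0,0,0]'
python3 - <<'E'
from h import *
s=observe(); v=np.load("fit.npy")
l=R.from_euler('z',-v[2]).apply(s["position"]+[0,0,.008]-[v[0],v[1],0]); rel=l-H
a0=least_squares(lambda a:((handle(a[0])-H-rel)[[0,2]]),[2]).x[0]; print("a",a0,rel,handle(2.05)-H,s["force"],s["joints"])
E
```

```text
clock: 8.15
position: [0.6616, 0.0456, 0.2815]
ee_rot: [1.799, 2.575, -0.0]
force: [0.6, -6.2, 2.0]
width: 0.12
gripper_force: 25.0
a 2.0167971776740017 [ 0.04557622 -0.00111362  0.14415613] [0.05013116 0.         0.14198193] [ 0.57600938 -6.21725331  2.04809218] [ 0.24234911  0.55236684 -0.6488925   1.36489169  0.33273884  1.33322062
 -0.06070948]
```

```bash
python3 -m pendant '[0,0.004,0.0015,0,0,0,0, 0,0,0,0,0,0,0.02, 0,0,0,0,0,0,0.02, 0,0,0,0,0,0,0.02, 0,0,-0.02,0,0,0,0.02, 0,0,-0.03,0,0,0,0.02, 0,0,-0.03,0,0,0,0.02, 0,-0.04,-0.02,0,0,0,0.05, 0,-0.05,0,0,0,0,0.05, 0,-0.05,0,0,0,0,0.05]'
python3 -m pendant '[0,-0.05,0,0,0,0,0.05, 0,-0.03,0,0,0,0,0.05, 0,0,0,0,0,0,0.05]'
python3 - <<'E'
from h import *
import cv2
v=np.load("fit.npy"); s=observe(); go(W(v,K0+.04*n),tool_down(v),s)
im=get_image("wrist")[:,:,::-1]; cv2.imwrite("pics/w2.png",im)
print(np.round(wproj(s,[W(v,x) for x in (K0+.052*n,K0,[-.095,.085,.0577],[-.095,-.085,.0577],[.06,.085,.13],[.095,.085,.13],[.095,-.085,.13],handle(2.05,.033),handle(2.05,-.033))])).tolist())
E
```

```text
clock: 9.4
position: [0.5317, -0.001, 0.3805]
ee_rot: [1.797, 2.576, 0.001]
force: [-0.1, -1.7, 0.9]
width: 0.497
gripper_force: 0.0
clock: 9.78
position: [0.4565, -0.0292, 0.381]
ee_rot: [1.799, 2.573, -0.002]
force: [0.0, 0.1, 0.3]
width: 0.544
gripper_force: 0.0
pos [ 0.4565 -0.0292  0.381 ] turn [ 0.0004  0.0022 -0.0044] then shift [0.     0.0998 0.2497] q [ 0.58  0.13 -0.71  1.67  0.09  1.37  0.21] F [0.  0.1 0.3] t 9.775 w 0.544
[[406.0, 165.0], [415.0, 157.0], [352.0, 88.0], [349.0, 210.0], [497.0, 87.0], [529.0, 87.0], [504.0, 229.0], [636.0, 163.0], [612.0, 247.0]]
```

View pics/w2.png

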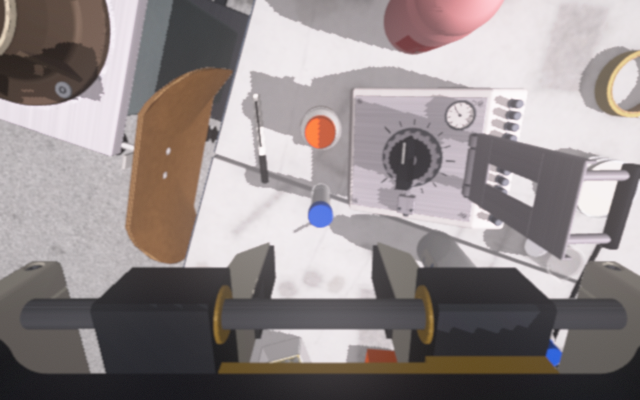

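The guard stands open. The knob bar is at (404,165) with its long axis about image-vertical, along the console's y. I'll zoom in to read the pointer.

```bash
python3 - <<'E'
import cv2
a=cv2.imread("pics/w2.png")[105:225,335:495]
cv2.imwrite("pics/c3.png",cv2.resize(a,None,fx=5,fy=5,interpolation=2))
E
```

```text
(no output)
```

View pics/c3.png

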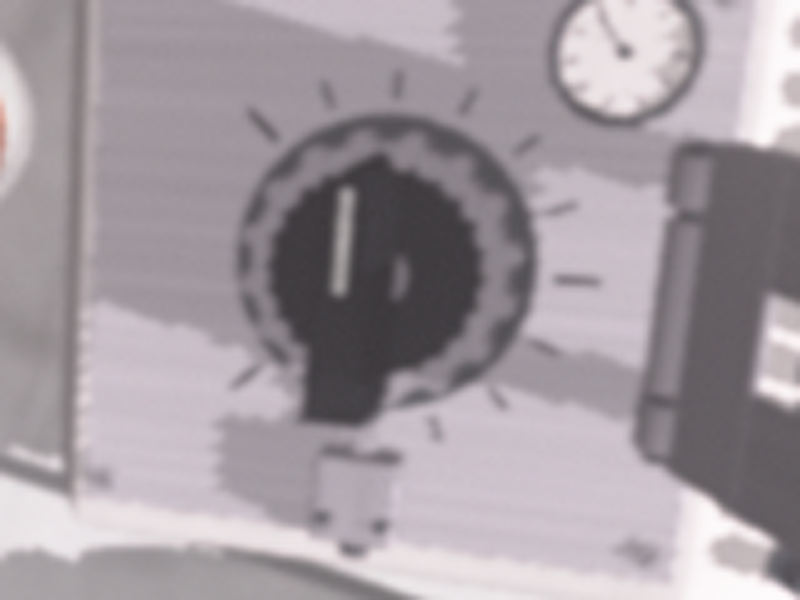

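The zoom shows the white line from crop (340,295) to (348,190), so the pointer is on the third tick, about two clicks from the stop and facing the console's left. Next I'll tilt the tool to the panel and go above the knob.

```bash
python3 - <<'E'
from h import *
v=np.load("fit.npy"); g=np.pi/2; go(W(v,K0+.034*n+.06*n-.002*u),tool_knob(v,g)); s=observe()
print(np.round(wproj(s,[W(v,K0+.052*n),W(v,K0+.052*n+.025*Y)]),1))
E
```

```text
pos [ 0.4576 -0.0288  0.3809] turn [-0.4353  0.0024 -0.0033] then shift [ 0.     -0.0181  0.214 ] q [ 0.58  0.13 -0.71  1.67  0.09  1.37  0.21] F [-0.7  1.  -0.5] t 9.825 w 0.546
[[405.1 165.6]
 [406.6 143.8]]
```

```bash
python3 -m pendant '[0,0,0,-0.109,0,0,0.05, 0,0,0,-0.109,0,0,0.05, 0,0,0,-0.109,0,0,0.05, 0,0,0,-0.109,0,0,0.05, 0,-0.005,0.05,0,0,0,0.05, 0,-0.005,0.05,0,0,0,0.05, 0,-0.005,0.04,0,0,0,0.05, 0,-0.003,0.04,0,0,0,0.05, 0,0,0.034,0,0,0,0.05, 0,0,0,0,0,0,0.05]'
python3 - <<'E'
from h import *
import cv2
v=np.load("fit.npy"); s=observe(); go(W(v,K0+.034*n+.06*n-.002*u),tool_knob(v,np.pi/2),s)
im=get_image("wrist")[:,:,::-1]; cv2.imwrite("pics/w3.png",im)
print(np.round(wproj(s,[W(v,K0+.052*n),W(v,K0+.052*n+.025*Y),W(v,K0+.052*n-.03*Y),W(v,K0+.052*n-.03*Y+.007*u),W(v,K0+.052*n-.03*Y-.007*u)]),1).tolist())
E
```

```text
clock: 11.08
position: [0.5274, -0.0012, 0.1766]
ee_rot: [1.63, 2.34, 0.518]
force: [-1.3, 0.0, 0.2]
width: 0.543
gripper_force: 0.0
pos [ 0.5274 -0.0012  0.1766] turn [-0.0032 -0.0036 -0.0011] then shift [-0.0017  0.0003 -0.0029] q [ 0.54  0.24 -0.62  2.19  0.01  0.34  0.31] F [-1.3  0.   0.2] t 11.075 w 0.543
[[328.7, 241.4], [328.9, 201.5], [328.5, 285.4], [339.7, 285.5], [317.2, 285.4]]
```

View pics/w3.png

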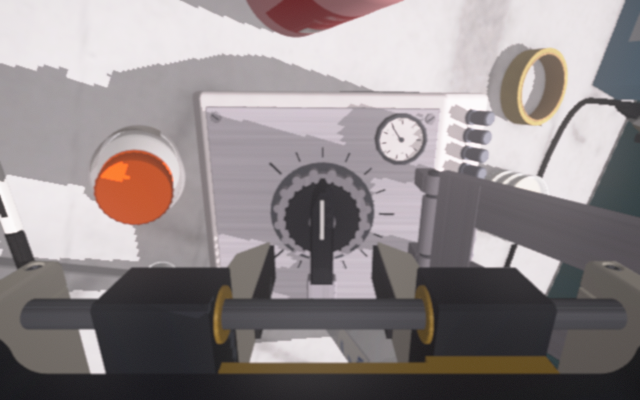

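The close view shows the bar's centreline at x≈322, which is 1 mm from the tool's centre plane. The guard is clear of the gripper. I'll go in and grip.

```bash
python3 - <<'E'
import numpy as np
v=np.load("fit.npy"); v[:2]-=.004*np.array([np.cos(v[2]),np.sin(v[2])]); np.save("fit2.npy",v)
E
python3 -m pendant '[-0.001,-0.001,0.02,0,0,0,0.05, 0,0,0.02,0,0,0,0.05, 0,0,0.017,0,0,0,0.05, 0,0,0,0,0,0,0.0, 0,0,0,0,0,0,0.0, 0,0,0,0,0,0,0.0, 0,0,0,0,0,0,0.0, 0,0,0,0,0,0,0.0, 0,0,0,0,0,0,0]' 10
python3 - <<'E'
from h import *
s=observe(); v=np.load("fit2.npy"); r=R.from_rotvec(s["ee_rot"]); print(r.inv().apply(s["force"]),r.inv().apply(s["ft_torque"]),s["gripper_force"],s["width"]*.0918); go(W(v,K0+.034*n),tool_knob(v,np.pi/2),s)
E
```

```text
clock: 12.25
position: [0.5491, 0.0034, 0.127]
ee_rot: [1.63, 2.334, 0.516]
force: [-5.8, -2.6, 7.0]
width: 0.155
gripper_force: 10.0
[-0.41655576 -2.73177106 -9.02707916] [0.83878482 0.07355797 0.05232997] 9.991276860237122 0.014227148528167397
pos [0.5491 0.0034 0.127 ] turn [-0.0007  0.0019 -0.003 ] then shift [ 0.0016 -0.0003  0.0011] q [ 0.39  0.34 -0.48  2.21  0.13  0.21  0.19] F [-5.8 -2.6  7. ] t 12.25 w 0.155
```

```bash
python3 -m pendant '[0.001,0,-0.002,0,0,0,0, 0,0,0,0,0,-0.13,0, 0,0,0,0,0,-0.13,0, 0,0,0,0,0,-0.13,0, 0,0,0,0,0,-0.13,0, 0,0,0,0,0,-0.13,0, 0,0,0,0,0,-0.13,0, 0,0,0,0,0,0,0]' 20
cat > st.py <<'E'
from h import *
import sys
s=observe(); v=np.load("fit2.npy"); r=R.from_rotvec(s["ee_rot"]); print(np.round(r.inv().apply(s["force"]),1),np.round(r.inv().apply(s["ft_torque"]),2),s["gripper_force"],s["width"]*.0918); go(W(v,K0+.034*n),tool_knob(v,float(sys.argv[1])),s)
E
python3 st.py 2.356
```

```text
clock: 13.25
position: [0.5486, 0.0047, 0.1285]
ee_rot: [0.601, 2.69, 0.331]
force: [4.3, 1.5, -6.6]
width: 0.15
gripper_force: 20.0
[-1.   0.9  7.9] [ 0.01  0.02 -0.08] 19.979099929332733 0.013783818600563628
pos [0.5486 0.0047 0.1285] turn [-0.0004  0.0006 -0.0085] then shift [ 0.0008 -0.0005  0.0025] q [ 0.52  0.37 -0.66  2.2   0.43  0.24  0.68] F [ 4.3  1.5 -6.6] t 13.25 w 0.15
```

```bash
python3 -m pendant '[0,0,0.001,0,0,-0.04,0, 0,0,0,0,0,0,0]'; python3 st.py 2.356;  python3 -m pendant '[0,0,0,0,0,-0.04,0, 0,0,0,0,0,0,0]'; python3 st.py 2.356
```

```text
clock: 13.5
position: [0.5487, 0.0048, 0.1283]
ee_rot: [0.547, 2.697, 0.319]
force: [-8.5, -0.2, 11.8]
width: 0.151
gripper_force: 20.1
[  3.5   0.4 -14.2] [0.05 0.82 0.3 ] 20.059920251369476 0.013887069580624214
pos [0.5487 0.0048 0.1283] turn [-0.0014  0.0015  0.0308] then shift [ 0.0008 -0.0005  0.0023] q [ 0.53  0.37 -0.66  2.2   0.45  0.24  0.7 ] F [-8.5 -0.2 11.8] t 13.5 w 0.151
clock: 13.75
position: [0.5488, 0.0047, 0.1283]
ee_rot: [0.493, 2.704, 0.308]
force: [-6.6, -0.1, 12.7]
width: 0.156
gripper_force: 20.6
[  1.6   1.4 -14.1] [-0.13  0.77  0.47] 20.636740922927856 0.01430962153185066
pos [0.5488 0.0047 0.1283] turn [-0.0014  0.0015  0.0703] then shift [ 0.0009 -0.0005  0.0023] q [ 0.53  0.37 -0.67  2.2   0.46  0.24  0.73] F [-6.6 -0.1 12.7] t 13.75 w 0.156
```

The torque rose to 0.3–0.47 N m past 135°, so the knob is on the hard stop. Now clockwise to the sixth click.

```bash
python3 -m pendant '[0,0,-0.001,0,0,0.15,0, 0,0,0,0,0,0.15,0, 0,0,0,0,0,0.15,0, 0,0,0,0,0,0.15,0, 0,0,0,0,0,0.15,0, 0,0,0,0,0,0.15,0, 0,0,0,0,0,0.15,0, 0,0,0,0,0,0.15,0]'; python3 st.py 1.2
```

```text
clock: 14.75
position: [0.5481, 0.0048, 0.1285]
ee_rot: [2.045, 2.058, 0.582]
force: [0.5, 0.2, -1.3]
width: 0.214
gripper_force: 26.6
[-0.  -0.1  1.3] [ 0.46 -0.09 -0.77] 26.593500338494778 0.019687624968479443
pos [0.5481 0.0048 0.1285] turn [-0.0002  0.0012  0.0228] then shift [-0.0002 -0.0005  0.0027] q [ 0.33  0.33 -0.41  2.22 -0.01  0.21 -0.03] F [ 0.5  0.2 -1.3] t 14.75 w 0.214
```

```bash
python3 - <<'E'
from h import *
import cv2
a=get_image("wrist")[:,:,::-1][90:330,160:480]; b=get_image("side")[:,:,::-1][130:280,270:430]
b=cv2.resize(b,(512,480),interpolation=2)
a=cv2.resize(a,(800,600),interpolation=2); cv2.imwrite("pics/w4.png",a); cv2.imwrite("pics/s4.png",b)
E
python3 st.py 1.2
```

```text
[-0.9 -1.2 -0.2] [ 0.55 -0.11 -0.75] 24.739209786057472 0.019473620918454657
pos [0.5481 0.0048 0.1285] turn [-0.0003  0.0014  0.0265] then shift [-0.0002 -0.0005  0.0027] q [ 0.33  0.33 -0.41  2.22 -0.01  0.21 -0.02] F [-1.2 -0.8 -0.5] t 14.85 w 0.212
```

View pics/w4.png

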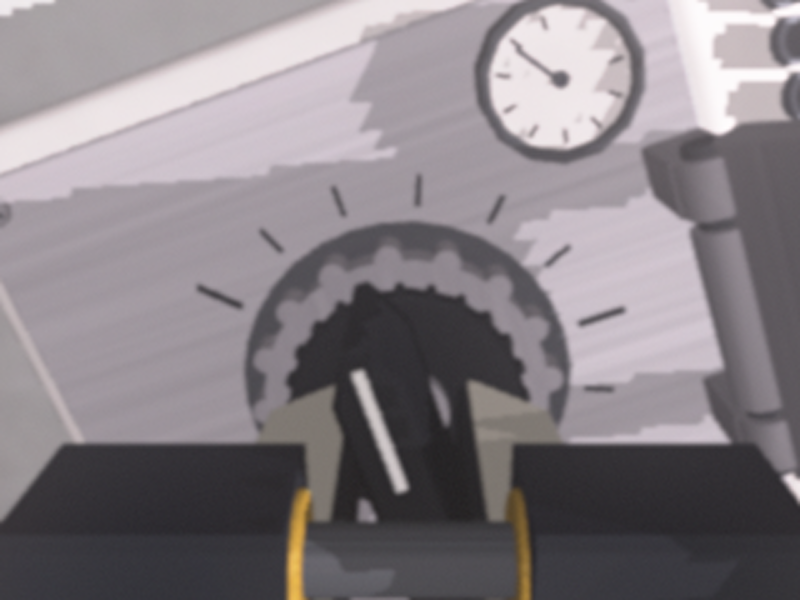

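The wrist crop shows the white line leaning about 20° anticlockwise between the fingers: the knob is lagging, at about click 2. I'll let it settle and see whether it follows.

```bash
python3 -m pendant '[0,0,0,0,0,0,0, 0,0,0,0,0,0,0, 0,0,0,0,0,0,0, 0,0,0,0,0,0,0]' 30; python3 st.py 1.2
```

```text
clock: 15.35
position: [0.5481, 0.0047, 0.1284]
ee_rot: [2.037, 2.064, 0.581]
force: [-4.3, 1.4, 3.2]
width: 0.208
gripper_force: 33.9
[ 2.  -2.7 -4.4] [ 0.91  0.29 -0.83] 33.887877613306046 0.01911439723661161
pos [0.5481 0.0047 0.1284] turn [-0.0003  0.0011  0.0291] then shift [-0.0002 -0.0005  0.0027] q [ 0.33  0.33 -0.41  2.21 -0.01  0.21 -0.02] F [-4.3  1.4  3.2] t 15.35 w 0.208
```

View pics/s4.png

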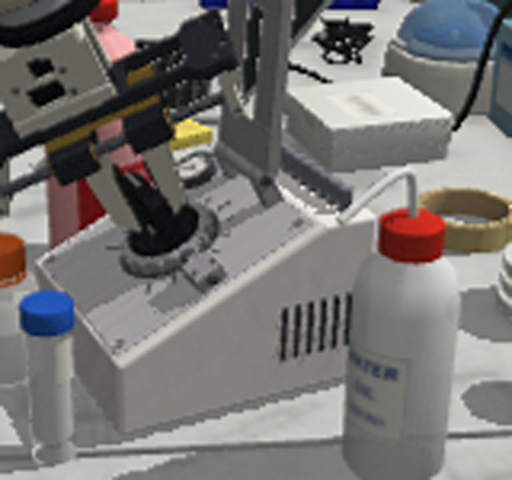

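In the side view the hand is clear of the guard. I'll release, let the knob drop into its detent, check the sensor's zero, and measure the white line numerically.

```bash
python3 -m pendant '[0,0,0,0,0,0,0.04, 0,0,0,0,0,0,0.04, 0,0,0,0,0,0,0.04]'; python3 st.py 1.2
cat > line.py <<'E'
from h import *
import cv2
s=observe(); v=np.load("fit2.npy"); im=get_image("wrist"); hsv=im.max(2).astype(int)
c=wproj(s,W(v,K0+.052*n))[0]; c2=wproj(s,W(v,K0+.040*n))[0]
m=((hsv>150)).astype(np.uint8); 
k,l,st,ce=cv2.connectedComponentsWithStats(m)
T=camera_params("wrist")["T_tool_cam"]; Km=camera_params("wrist")["intrinsics"]; r=R.from_rotvec(s["ee_rot"]); eye=s["position"]+r.apply(T[:3,3])
N=R.from_euler('z',v[2]).apply(n); O=W(v,K0+.052*n)
def back(px):
    d=r.apply(T[:3,:3]@np.linalg.solve(Km,[*px,1])); X=eye+d*((O-eye)@N)/(d@N); q=R.from_euler('z',-v[2]).apply(X-O); return np.array([q@u,q@Y])
print("centre",c)
for i in range(1,k):
    if 12<st[i,4]<600 and np.hypot(*(ce[i]-c))<70:
        p=np.argwhere(l==i)[:,::-1].astype(float); q=np.array([back(x) for x in p]); w=q.mean(0); U,S,V=np.linalg.svd(q-w); d=V[0]*np.sign(V[0]@w)
        print("comp",ce[i].round(1),st[i,4],"mean mm",(w*1e3).round(1),"len ratio",(S[0]/S[1]).round(1),"angle g",np.arctan2(d[1],d[0]).round(3),"clicks",((2.356-np.arctan2(d[1],d[0]))/.3927).round(2))
E
python3 line.py
```

```text
clock: 15.72
position: [0.5488, 0.0043, 0.1286]
ee_rot: [2.039, 2.061, 0.582]
force: [0.2, 0.0, -0.2]
width: 0.427
gripper_force: 0.0
[0.  0.1 0.2] [ 0.35 -0.2  -0.  ] 0.0 0.03919869346624991
pos [0.5488 0.0043 0.1286] turn [0.0007 0.0014 0.0274] then shift [ 0.0002 -0.0011  0.0026] q [ 0.33  0.33 -0.41  2.21 -0.01  0.21 -0.02] F [ 0.2  0.  -0.2] t 15.725 w 0.427
centre [322.24394324 288.8598221 ]
comp [309.4 261.1] 234 mean mm [-0.6 14.7] len ratio 11.8 angle g 1.561 clicks 2.03
comp [356.1 289.8] 187 mean mm [13.9 -5.5] len ratio 1.5 angle g -1.645 clicks 10.19
comp [290.5 295. ] 70 mean mm [-14.3   1.8] len ratio 3.2 angle g 2.706 clicks -0.89
```

Released, the knob sits on click 2 (measured 2.03). I'll regrip it flush and turn slowly while watching the torque.

```bash
python3 -m pendant '[0,-0.001,0,0,0,-0.17,0.04, 0,0,0,0,0,-0.17,0.04, 0,0,0,0,0,0,0.0, 0,0,0,0,0,0,0.0, 0,0,0,0,0,0,0.0, 0,0,0,0,0,0,0.0, 0,0,0,0,0,0,0]' 20; python3 st.py 1.5708
python3 -m pendant '[0,0,0,0,0,0.05,0, 0,0,0,0,0,0.05,0]'; python3 st.py 1.5708
python3 -m pendant '[0,0,0,0,0,0.05,0, 0,0,0,0,0,0.05,0]'; python3 st.py 1.5708
```

```text
clock: 16.65
position: [0.5479, 0.0047, 0.1283]
ee_rot: [1.63, 2.333, 0.518]
force: [2.2, 0.9, 0.0]
width: 0.149
gripper_force: 20.0
[0.1 2.2 1. ] [-0.01 -0.06  0.05] 19.996528029441833 0.013690200501542871
pos [0.5479 0.0047 0.1283] turn [ 0.0004  0.0013 -0.0029] then shift [-0.0001 -0.0002  0.0026] q [ 0.39  0.34 -0.49  2.21  0.13  0.21  0.19] F [2.2 0.9 0. ] t 16.65 w 0.149
clock: 16.9
position: [0.5479, 0.005, 0.1284]
ee_rot: [1.756, 2.259, 0.539]
force: [2.8, 2.6, 0.2]
width: 0.163
gripper_force: 21.2
[1.8 3.1 1.3] [-0.39  0.25 -0.54] 21.15573128219694 0.014963675909549239
pos [0.5479 0.005  0.1284] turn [ 0.0006  0.001  -0.1051] then shift [-0.0003 -0.0004  0.0026] q [ 0.37  0.33 -0.47  2.21  0.09  0.21  0.13] F [2.8 2.6 0.2] t 16.9 w 0.163
clock: 17.15
position: [0.5477, 0.0055, 0.1283]
ee_rot: [1.876, 2.181, 0.558]
force: [1.9, 4.9, 0.8]
width: 0.174
gripper_force: 23.4
[4.6 2.7 0.8] [-0.32  0.63 -0.76] 23.43552567064762 0.015968910726325006
pos [0.5477 0.0055 0.1283] turn [ 0.0004  0.0005 -0.2046] then shift [-0.0008 -0.0003  0.0026] q [ 0.35  0.33 -0.44  2.22  0.05  0.21  0.06] F [1.9 4.9 0.8] t 17.15 w 0.174
```

```bash
python3 -m pendant '[0,0,0,0,0,0,0.03, 0,0,0,0,0,0,0.03, 0,0,-0.006,0,0,-0.1,0.03, 0,0,0,0,0,-0.1,0.03, 0,0,0,0,0,0,0.0, 0,0,0,0,0,0,0.0, 0,0,0,0,0,0,0.0, 0,0,0,0,0,0,0]' 20; python3 st.py 1.5708
python3 -m pendant '[0,0,0,0,0,-0.05,0, 0,0,0,0,0,-0.05,0]'; python3 st.py 1.5708
python3 -m pendant '[0,0,0,0,0,0.05,0, 0,0,0,0,0,0.05,0]'; python3 st.py 1.5708
python3 -m pendant '[0,0,0,0,0,0.05,0, 0,0,0,0,0,0.05,0]'; python3 st.py 1.5708
```

```text
clock: 18.15
position: [0.5456, 0.0036, 0.1337]
ee_rot: [1.63, 2.333, 0.518]
force: [4.2, -0.8, -1.1]
width: 0.153
gripper_force: 20.0
[-2.2  2.9  2.5] [-0.1  -0.35  0.08] 19.99517172574997 0.014057255674859442
pos [0.5456 0.0036 0.1337] turn [ 0.0004  0.0015 -0.0033] then shift [ 0.0002 -0.0002  0.0086] q [ 0.41  0.33 -0.5   2.21  0.12  0.22  0.2 ] F [ 4.2 -0.8 -1.1] t 18.15 w 0.153
clock: 18.4
position: [0.5455, 0.0034, 0.1337]
ee_rot: [1.5, 2.402, 0.496]
force: [4.4, 1.3, -1.7]
width: 0.163
gripper_force: 21.2
[-0.6  3.4  3.5] [-0.32 -0.06  0.49] 21.1918491194956 0.01492901818258846
pos [0.5455 0.0034 0.1337] turn [0.0002 0.0017 0.1001] then shift [ 0.0003 -0.0001  0.0086] q [ 0.43  0.33 -0.53  2.21  0.16  0.23  0.26] F [ 4.4  1.3 -1.7] t 18.4 w 0.163
clock: 18.65
position: [0.5456, 0.0037, 0.1337]
ee_rot: [1.633, 2.332, 0.518]
force: [7.1, 0.0, -2.7]
width: 0.151
gripper_force: 19.9
[-2.4  4.9  5.3] [-0.41 -0.59 -0.13] 19.941340684890747 0.013839116186820006
pos [0.5456 0.0037 0.1337] turn [ 0.0005  0.0013 -0.0053] then shift [ 0.0001 -0.0002  0.0086] q [ 0.41  0.33 -0.5   2.21  0.12  0.22  0.2 ] F [ 7.1  0.  -2.7] t 18.65 w 0.151
clock: 18.9
position: [0.5455, 0.0041, 0.1338]
ee_rot: [1.754, 2.26, 0.539]
force: [4.3, 1.8, -1.0]
width: 0.162
gripper_force: 21.0
[0.6 3.7 2.8] [-0.42 -0.07 -0.51] 21.01102514890954 0.014864737528775715
pos [0.5455 0.0041 0.1338] turn [ 0.0006  0.001  -0.1037] then shift [-0.0003 -0.0003  0.0086] q [ 0.39  0.32 -0.48  2.21  0.08  0.22  0.13] F [ 4.3  1.8 -1. ] t 18.9 w 0.162
```

The knob resists both ways, so each detent is stiffer than the light grip can carry. I'll regrip deeper, with a firm grip.

```bash
python3 -m pendant '[0,0,0,0,0,0,0.03, 0,0,0,0,0,0,0.03, 0,0,0.006,0,0,-0.1,0.03, 0,0,0,0,0,0,0.0, 0,0,0,0,0,0,0.0, 0,0,0,0,0,0,0.0, 0,0,0,0,0,0,0]' 60; python3 st.py 1.5708
python3 -m pendant '[0,0,0,0,0,0.05,0, 0,0,0,0,0,0.05,0]'; python3 st.py 1.5708
python3 -m pendant '[0,0,0,0,0,0.05,0, 0,0,0,0,0,0.05,0]'; python3 st.py 1.5708
python3 -m pendant '[0,0,0,0,0,0.05,0, 0,0,0,0,0,0.05,0]'; python3 st.py 1.5708
```

```text
clock: 19.77
position: [0.5478, 0.0048, 0.1284]
ee_rot: [1.63, 2.333, 0.518]
force: [2.9, 1.9, -1.9]
width: 0.148
gripper_force: 60.0
[0.7 2.3 3.1] [-0.13  0.07  0.01] 59.9924236536026 0.01355172267143775
pos [0.5478 0.0048 0.1284] turn [ 0.0005  0.0012 -0.0029] then shift [-0.0001 -0.0003  0.0027] q [ 0.39  0.34 -0.49  2.21  0.13  0.21  0.19] F [ 2.9  1.9 -1.9] t 19.775 w 0.148
clock: 20.02
position: [0.5478, 0.0047, 0.1283]
ee_rot: [1.757, 2.259, 0.539]
force: [3.2, 2.7, -1.4]
width: 0.145
gripper_force: 60.0
[1.7 2.8 3. ] [-0.28  0.29  0.02] 59.9913364648819 0.013354495218831305
pos [0.5478 0.0047 0.1283] turn [ 0.0005  0.0013 -0.1057] then shift [-0.0001 -0.0002  0.0027] q [ 0.37  0.33 -0.47  2.21  0.09  0.21  0.12] F [ 3.2  2.7 -1.4] t 20.025 w 0.145
clock: 20.27
position: [0.5478, 0.0047, 0.1283]
ee_rot: [1.878, 2.179, 0.558]
force: [3.7, 3.2, -0.3]
width: 0.147
gripper_force: 60.0
[2.5 3.6 2.2] [-0.47  0.36 -0.1 ] 59.993884563446045 0.013534243874390924
pos [0.5478 0.0047 0.1283] turn [ 0.0004  0.0012 -0.2062] then shift [-0.0001 -0.0002  0.0027] q [ 0.35  0.33 -0.44  2.21  0.05  0.21  0.06] F [ 3.7  3.2 -0.3] t 20.275 w 0.147
clock: 20.52
position: [0.5477, 0.0047, 0.1283]
ee_rot: [1.995, 2.095, 0.576]
force: [3.3, 2.7, 0.4]
width: 0.149
gripper_force: 60.0
[2.5 3.2 1.3] [-0.46  0.46 -0.03] 59.98999893665314 0.013662034339596833
pos [0.5477 0.0047 0.1283] turn [ 0.0004  0.0012 -0.3059] then shift [-0.0001 -0.0001  0.0027] q [ 0.33  0.33 -0.42  2.22  0.01  0.21  0.  ] F [3.3 2.7 0.4] t 20.525 w 0.149
```

```bash
python3 -m pendant '[0,0,0,0,0,0.1,0, 0,0,0,0,0,0.1,0, 0,0,0,0,0,0.1,0, 0,0,0,0,0,0.1,0, 0,0,0,0,0,0.1,0, 0,0,0,0,0,0.1,0, 0,0,0,0,0,0.1,0]'; python3 st.py 0;python3 -m pendant '[0,0,0,0,0,0.1,0, 0,0,0,0,0,0.1,0, 0,0,0,0,0,0.1,0, 0,0,0,0,0,0.1,0, 0,0,0,0,0,0.1,0, 0,0,0,0,0,0,0]'; python3 st.py 0
```

```text
clock: 21.4
position: [0.5475, 0.0048, 0.1282]
ee_rot: [2.71, 1.339, 0.666]
force: [3.5, 2.5, -0.3]
width: 0.151
gripper_force: 60.0
[3.7 1.  2. ] [ 0.05  0.67 -0.08] 59.99168872833252 0.013819353241299919
pos [0.5475 0.0048 0.1282] turn [9.000e-04 4.000e-04 5.634e-01] then shift [0.     0.0002 0.0027] q [ 0.21  0.31 -0.27  2.23 -0.26  0.21 -0.44] F [ 3.5  2.5 -0.3] t 21.4 w 0.151
clock: 22.15
position: [0.5474, 0.0049, 0.1282]
ee_rot: [-2.942, -0.63, -0.66]
force: [2.7, 3.2, 1.9]
width: 0.145
gripper_force: 60.0
[ 4.3 -1.8 -0.2] [0.44 0.69 0.18] 59.99982476234436 0.013350994223333
pos [0.5474 0.0049 0.1282] turn [0.0008 0.0004 0.0674] then shift [0.0001 0.0004 0.0027] q [ 0.11  0.3  -0.15  2.23 -0.45  0.22 -0.76] F [2.7 3.2 1.9] t 22.15 w 0.145
```

```bash
python3 -m pendant '[0,0,0,0,0,0.03,0, 0,0,0,0,0,0.03,0, 0,0,0,0,0,0,0, 0,0,0,0,0,0,0.03, 0,0,0,0,0,0,0.04, 0,0,0,0,0,0,0.04]'; python3 st.py 0; python3 line.py
```

```text
clock: 22.9
position: [0.5469, 0.004, 0.1276]
ee_rot: [-2.949, -0.54, -0.653]
force: [0.2, -0.8, -0.6]
width: 0.415
gripper_force: 0.0
[-0.4  0.8  0.5] [ 0.01 -0.51  0.03] 0.0 0.03806127946957621
pos [0.5469 0.004  0.1276] turn [0.0014 0.0014 0.0076] then shift [ 0.001  -0.0003  0.0025] q [ 0.1   0.3  -0.13  2.24 -0.47  0.22 -0.79] F [ 0.2 -0.8 -0.6] t 22.9 w 0.415
centre [321.81126696 286.71909965]
comp [321.9 258.6] 226 mean mm [13.8  0. ] len ratio 12.0 angle g -0.012 clicks 6.03
comp [268.8 258.7] 494 mean mm [13.6 22.8] len ratio 2.3 angle g 2.597 clicks -0.61
comp [260.2 291.5] 206 mean mm [-2.6 27.3] len ratio 1.2 angle g 1.749 clicks 1.55
comp [353.6 293.4] 97 mean mm [ -3.3 -14.1] len ratio 2.3 angle g -1.268 clicks 9.23
comp [292.4 294.6] 55 mean mm [-4.1 13. ] len ratio 3.9 angle g 1.448 clicks 2.31
```

The white line reads 6.03 clicks, so the knob is on the sixth. I'll retreat along the panel normal and turn for the guard handle.

```bash
python3 -m pendant '[0,0,-0.02,0,0,0,0.05, 0,0,-0.03,0,0,0,0.05, 0,0,-0.04,0,0,0,0.05, 0,0,-0.04,0,0,0,0.05, 0,0,-0.04,0,0,0,0.05, 0,0,-0.04,0,0,0,0.05, 0,0,-0.03,0,0,0,0.05, 0,0,0,0,0,0,0.03]'; python3 - <<'E'
from h import *
v=np.load("fit2.npy"); go(np.array([.6653,.047,.280])+[0,0,.09],tool_down(v))
E
python3 line.py
```

```text
clock: 23.95
position: [0.4527, -0.031, 0.3478]
ee_rot: [-2.949, -0.54, -0.661]
force: [0.6, 0.5, -0.3]
width: 0.481
gripper_force: 0.0
pos [ 0.4527 -0.031   0.3478] turn [ 0.3485 -0.3407 -1.5359] then shift [-0.0007  0.2265 -0.0222] q [ 0.07 -0.16  0.02  2.08 -0.24  0.83 -0.99] F [ 0.6  0.5 -0.3] t 23.95 w 0.481
centre [321.90927108 169.2721515 ]
comp [276.3 118.7] 473 mean mm [54.7 49.1] len ratio 1.0 angle g 2.29 clicks 0.17
comp [322. 157.] 19 mean mm [13.8 -0. ] len ratio 623893504331432.6 angle g 0.007 clicks 5.98
comp [345.  164.4] 104 mean mm [  5.6 -25.6] len ratio 4.7 angle g -0.086 clicks 6.22
```

```bash
python3 -m pendant '[0,0,0,0.0349,-0.0341,-0.1536,0.03, 0,0,0,0.0349,-0.0341,-0.1536,0.03, 0,0,0,0.0349,-0.0341,-0.1536,0.03, 0,0,0,0.0349,-0.0341,-0.1536,0.03, 0,0,0,0.0349,-0.0341,-0.1536,0.03, 0,0,0,0.0349,-0.0341,-0.1536,0.03, 0,0,0,0.0349,-0.0341,-0.1536,0.03, 0,0,0,0.0349,-0.0341,-0.1536,0.03, 0,0,0,0.0349,-0.0341,-0.1536,0.03, 0,0,0,0.0349,-0.0341,-0.1536,0.03]'
python3 -m pendant '[0,0,-0.025,0,0,0,0.03, 0,0.04,0,0,0,0,0.03, 0,0.04,0,0,0,0,0.03, 0,0.04,0,0,0,0,0.03, 0,0.04,0,0,0,0,0.03, 0,0.04,0,0,0,0,0.03, 0,0.026,0,0,0,0,0.03, 0,0,0,0,0,0,0.03]'
python3 - <<'E'
from h import *
import cv2
v=np.load("fit2.npy"); s=observe(); go(np.array([.6653,.047,.280]),tool_down(v),s)
im=get_image("wrist"); cv2.imwrite("pics/w5.png",im[:,:,::-1])
g=im.max(2)
r0=R.from_euler('z',v[2])
P=np.array([[.6653,.047,.288]]*2)+r0.apply([[0,.033,0],[0,-.033,0]]); q=wproj(s,P); print(q.round(1))
for y in range(int(q[0,1])-10,int(q[1,1])+10,12): print(y,g[y,250:400:5].tolist())
E
```

```text
clock: 25.25
position: [0.4522, -0.0301, 0.3438]
ee_rot: [-1.782, -2.579, 0.009]
force: [1.0, -0.6, 0.1]
width: 0.326
gripper_force: 0.0
clock: 26.25
position: [0.6651, 0.0498, 0.366]
ee_rot: [-1.786, -2.575, 0.008]
force: [-0.2, -0.5, 0.4]
width: 0.326
gripper_force: 0.0
pos [0.6651 0.0498 0.366 ] turn [-0.0085 -0.0033  0.0031] then shift [-0.0027 -0.0008  0.086 ] q [-0.17  0.45  0.03  1.24 -0.01  1.47  0.21] F [-0.2 -0.5  0.4] t 26.25 w 0.326
[[324.1 173.9]
 [323.7 261.6]]
163 [133, 104, 103, 107, 125, 152, 199, 195, 224, 250, 204, 203, 160, 144, 252, 253, 238, 234, 235, 236, 236, 236, 236, 237, 237, 238, 238, 239, 237, 237]
175 [131, 117, 102, 119, 119, 165, 199, 194, 220, 250, 231, 203, 147, 138, 89, 93, 94, 235, 236, 236, 236, 238, 237, 237, 238, 233, 238, 238, 237, 230]
187 [103, 148, 124, 138, 140, 198, 211, 211, 212, 212, 214, 212, 214, 214, 90, 95, 94, 236, 236, 237, 237, 236, 237, 237, 236, 236, 235, 237, 236, 222]
199 [177, 176, 112, 143, 150, 141, 215, 192, 204, 249, 238, 243, 182, 131, 87, 92, 92, 234, 232, 234, 233, 234, 234, 235, 235, 235, 234, 235, 235, 236]
211 [189, 188, 119, 142, 101, 136, 110, 197, 209, 247, 200, 199, 182, 129, 85, 88, 92, 219, 219, 224, 220, 224, 229, 231, 230, 231, 232, 233, 233, 234]
223 [228, 227, 126, 142, 118, 106, 156, 148, 195, 245, 193, 196, 156, 122, 82, 85, 93, 221, 229, 231, 227, 229, 227, 225, 226, 224, 217, 228, 232, 233]
235 [157, 157, 208, 138, 134, 104, 157, 152, 157, 223, 241, 244, 246, 153, 78, 82, 98, 227, 231, 231, 231, 177, 163, 162, 159, 151, 153, 161, 163, 162]
247 [158, 158, 197, 161, 123, 121, 126, 126, 70, 127, 134, 137, 137, 121, 76, 80, 89, 199, 232, 232, 230, 73, 129, 130, 131, 144, 158, 160, 157, 147]
259 [204, 131, 124, 124, 123, 123, 125, 110, 62, 121, 131, 133, 143, 120, 73, 74, 151, 229, 231, 231, 232, 68, 92, 127, 127, 127, 127, 127, 128, 146]
```

```bash
python3 -m pendant '[-0.003,0,0.025,-0.0085,-0.003,0.003,0.03, 0,0,0.025,0,0,0,0.03, 0,0,0.02,0,0,0,0.03, 0,0,0.016,0,0,0,0.03, 0,0,0,0,0,0,0, 0,0,0,0,0,0,0, 0,0,0,0,0,0,0, 0,0,0,0,0,0,0]' 40
python3 - <<'E'
from h import *
s=observe(); v=np.load("fit2.npy"); c=R.from_euler('z',-v[2])
rel=c.apply(s["position"]+[0,0,.008]-[v[0],v[1],0])-H; print(rel,s["width"]*.0918,s["gripper_force"])
a0=least_squares(lambda a:((handle(a[0])-H-rel)[[0,2]]),[2]).x[0]; print("a0",a0,handle(a0)-H)
A=np.linspace(a0,.45,25); d=np.diff(np.array([handle(a) for a in A]),axis=0); print(np.round(np.c_[d[:,0],-d[:,2]],4).tolist())
E
```

```text
clock: 27.3
position: [0.6659, 0.0456, 0.2846]
ee_rot: [1.794, 2.573, 0.006]
force: [-0.6, 0.4, 2.6]
width: 0.115
gripper_force: 40.0
[ 0.05371215 -0.00257537  0.14719836] 0.010516800772185602 39.99836325645447
a0 2.0604661116835343 [0.05161438 0.         0.14144948]
[[-0.0096, -0.0031], [-0.0098, -0.0025], [-0.0099, -0.0018], [-0.01, -0.0012], [-0.0101, -0.0005], [-0.0101, 0.0002], [-0.0101, 0.0009], [-0.01, 0.0015], [-0.0099, 0.0022], [-0.0097, 0.0029], [-0.0095, 0.0035], [-0.0092, 0.0041], [-0.0089, 0.0047], [-0.0086, 0.0053], [-0.0082, 0.0059], [-0.0078, 0.0064], [-0.0073, 0.0069], [-0.0069, 0.0074], [-0.0063, 0.0079], [-0.0058, 0.0083], [-0.0052, 0.0086], [-0.0046, 0.009], [-0.004, 0.0093], [-0.0034, 0.0095]]
```

```bash
python3 -m pendant '[0,-0.0096,-0.0031,0,0,0,0, 0,-0.0098,-0.0025,0,0,0,0, 0,-0.0099,-0.0018,0,0,0,0, 0,-0.01,-0.0012,0,0,0,0, 0,-0.0101,-0.0005,0,0,0,0, 0,-0.0101,0.0002,0,0,0,0, 0,-0.0101,0.0009,0,0,0,0, 0,-0.01,0.0015,0,0,0,0]' 25
python3 -m pendant '[0,-0.0099,0.0022,0,0,0,0, 0,-0.0097,0.0029,0,0,0,0, 0,-0.0095,0.0035,0,0,0,0, 0,-0.0092,0.0041,0,0,0,0, 0,-0.0089,0.0047,0,0,0,0, 0,-0.0086,0.0053,0,0,0,0, 0,-0.0082,0.0059,0,0,0,0, 0,-0.0078,0.0064,0,0,0,0]'
python3 -m pendant '[0,-0.0073,0.0069,0,0,0,0, 0,-0.0069,0.0074,0,0,0,0, 0,-0.0063,0.0079,0,0,0,0, 0,-0.0058,0.0083,0,0,0,0, 0,-0.0052,0.0086,0,0,0,0, 0,-0.0046,0.009,0,0,0,0, 0,-0.004,0.0093,0,0,0,0]'
python3 - <<'E'
from h import *
s=observe(); v=np.load("fit2.npy"); c=R.from_euler('z',-v[2])
rel=c.apply(s["position"]+[0,0,.008]-[v[0],v[1],0])-H; a0=least_squares(lambda a:((handle(a[0])-H-rel)[[0,2]]),[.5]).x[0]; print("a0",a0,rel,handle(a0)-H)
print("handle a=0 world",W(v,handle(0)),(handle(0)-H))
E
```

```text
clock: 28.3
position: [0.5897, 0.0181, 0.2892]
ee_rot: [1.795, 2.575, 0.004]
force: [-0.4, 3.1, 3.1]
width: 0.118
gripper_force: 25.0
clock: 29.3
position: [0.5228, -0.0067, 0.2541]
ee_rot: [1.795, 2.575, 0.004]
force: [-0.2, 4.8, 1.6]
width: 0.118
gripper_force: 25.0
clock: 30.18
position: [0.4851, -0.0207, 0.1964]
ee_rot: [1.796, 2.575, 0.003]
force: [-1.6, 4.8, 1.0]
width: 0.118
gripper_force: 25.0
a0 0.541538598502096 [-0.13892104 -0.00193575  0.05902203] [-0.13858327  0.          0.05887849]
handle a=0 world [ 0.47485072 -0.02237956  0.1243878 ] [-0.14910352  0.         -0.02097949]
```

The guard is nearly down at 0.54 rad. I'll release, close the fingers, and press the bar down from above, which stays clear of the reagent bottle.

```bash
python3 -m pendant '[0,0,0,0,0,0,0.025, 0,0,0,0,0,0,0.025, 0,0,0,0,0,0,0.025, 0,0,-0.02,0,0,0,0.025, 0,0,-0.02,0,0,0,0.01, 0,0,0,0,0,0,0, 0,0,0,0,0,0,0, 0,0,0,0,0,0,0]' 10
python3 -m pendant '[0,-0.003,0.012,0,0,0,0, 0,-0.002,0.01,0,0,0,0, 0,-0.002,0.01,0,0,0,0, 0,-0.002,0.01,0,0,0,0, 0,-0.001,0.01,0,0,0,0, 0,-0.001,0.01,0,0,0,0, 0,0,0.01,0,0,0,0, 0,0,0.01,0,0,0,0]'
```

```text
clock: 31.18
position: [0.4855, -0.0206, 0.2361]
ee_rot: [1.796, 2.575, 0.003]
force: [0.3, -0.4, -0.6]
width: 0.006
gripper_force: 0.0
clock: 32.17
position: [0.4761, -0.0243, 0.1542]
ee_rot: [1.795, 2.574, 0.004]
force: [-0.0, 0.2, 0.4]
width: 0.006
gripper_force: 0.1
```

```bash
python3 -m pendant '[0,0.001,0.005,0,0,0,0, 0,0,0.005,0,0,0,0]'; python3 -m pendant '[0,0,0.002,0,0,0,0, 0,0,0,0,0,0,0]';python3 -m pendant '[0,0,0.002,0,0,0,0, 0,0,0,0,0,0,0]'
```

```text
clock: 32.42
position: [0.4772, -0.0239, 0.1446]
ee_rot: [1.795, 2.574, 0.005]
force: [0.2, 0.7, 0.3]
width: 0.001
gripper_force: 0.1
clock: 32.67
position: [0.477, -0.024, 0.1429]
ee_rot: [1.795, 2.574, 0.004]
force: [0.1, -0.4, 0.5]
width: 0.007
gripper_force: 0.0
clock: 32.92
position: [0.4773, -0.024, 0.1415]
ee_rot: [1.795, 2.574, 0.005]
force: [-0.5, 0.3, 5.9]
width: 0.005
gripper_force: 3.1
```

```bash
python3 -m pendant '[0,0,0.001,0,0,0,0, 0,0,0.0005,0,0,0,0, 0,0,0,0,0,0,0]'; python3 -m pendant '[0,0,-0.01,0,0,0,0, 0,0,-0.03,0,0,0,0, 0,0,-0.05,0,0,0,0, 0,0,-0.05,0,0,0,0, 0,0,0,0,0,0,0, 0,0,0,0,0,0,0]'
python3 - <<'E'
from h import *
import cv2
v=np.load("fit2.npy"); s=observe(); im=get_image("wrist"); cv2.imwrite("pics/w6.png",im[:,:,::-1]); g=im.max(2).astype(int)
for a in (0,.05,.1):
    q=wproj(s,[W(v,handle(a,y)) for y in(.03,0,-.03)]); print(a,q.round(1).tolist())
q=wproj(s,[W(v,handle(0,y)) for y in(.02,0,-.02)])
for x,y in q: r=g[int(y)]; i=np.arange(int(x)-40,int(x)+40); print(int(y),int(x)-40,r[i][::2].tolist())
E
python3 line.py
python3 - <<'E'
# side view: tilt of bar by matching dark pixels along handle track; other objects' caps
from h import *
import cv2
v=np.load("fit2.npy"); im=get_image("side"); g=im.max(2).astype(int); cv2.imwrite("pics/side9.png",im[:,:,::-1])
for a in (0,.03,.06,.1,.15,.2,.3):
    q=proj("side",[W(v,handle(a,y)) for y in np.linspace(-.03,.03,15)]); print(a,q[7].round(1),g[q[:,1].round().astype(int),q[:,0].round().astype(int)].mean())
o=cv2.imread("pics/side0.png"); hs=lambda b:cv2.cvtColor(b,cv2.COLOR_BGR2HSV)
for nm,lo,hi,x0,x1,y0,y1 in(("orange",5,18,255,285,195,225),("blue",105,125,272,296,215,240),("red",170,180,380,415,190,215),("red_pink",170,180,285,310,120,140)):
    for b in (o,im[:,:,::-1]):
        m=hs(np.ascontiguousarray(b)); m=(m[...,0]>=lo)&(m[...,0]<=hi)&(m[...,1]>120); p=np.argwhere(m[y0:y1,x0:x1]); print(nm,len(p),p.mean(0)[::-1]+[x0,y0] if len(p) else None)
E
```

```text
clock: 33.3
position: [0.4774, -0.0241, 0.1409]
ee_rot: [1.795, 2.573, 0.006]
force: [-5.2, 0.2, 20.7]
width: 0.007
gripper_force: 10.3
clock: 34.05
position: [0.4761, -0.024, 0.2791]
ee_rot: [1.795, 2.574, 0.004]
force: [0.3, -0.6, -0.4]
width: 0.006
gripper_force: 0.0
0 [[322.6, 151.1], [322.7, 183.8], [322.7, 214.6]]
0.05 [[321.6, 152.6], [321.7, 186.0], [321.8, 217.4]]
0.1 [[321.0, 154.2], [321.1, 188.4], [321.3, 220.4]]
162 282 [171, 171, 174, 201, 239, 250, 250, 227, 197, 196, 189, 179, 172, 180, 189, 178, 161, 108, 77, 79, 81, 84, 84, 97, 153, 145, 142, 141, 144, 140, 142, 141, 138, 140, 142, 143, 142, 140, 139, 139]
183 282 [233, 233, 235, 236, 236, 222, 174, 167, 165, 165, 163, 162, 160, 158, 156, 155, 149, 96, 74, 76, 77, 80, 78, 98, 146, 170, 174, 173, 176, 172, 172, 172, 173, 174, 175, 175, 175, 173, 173, 173]
204 282 [133, 140, 153, 159, 164, 164, 165, 171, 191, 175, 160, 158, 164, 175, 173, 166, 158, 98, 71, 75, 76, 76, 75, 116, 175, 188, 173, 151, 149, 159, 167, 168, 169, 175, 175, 174, 175, 174, 173, 173]
centre [405.85455018 189.43091947]
comp [374.6 170.2] 38 mean mm [-28.5  14.2] len ratio 1.9 angle g 1.116 clicks 3.16
comp [421.6 191.1] 101 mean mm [13.2  0.2] len ratio 8.0 angle g -0.004 clicks 6.01
0 [282.7 201.4] 19.4
0.03 [282.4 199.5] 25.933333333333334
0.06 [282.1 197.6] 45.86666666666667
0.1 [281.8 195.1] 146.26666666666668
0.15 [281.5 191.8] 163.8
0.2 [281.4 188.5] 169.66666666666666
0.3 [281.8 181.7] 143.8
orange 266 [268.53759398 210.91353383]
orange 269 [268.5204461  210.79182156]
blue 209 [284.3923445  227.51196172]
blue 208 [284.36057692 227.53846154]
red 0 None
red 0 None
red_pink 1 [292. 136.]
red_pink 0 None
```

```bash
python3 -c "
from cell import *
print(sign_off())"
```

```text
the job is handed in; nothing more can be done
None
```

The selector is on line six and locked: I turned the knob back to its stop, then forward to the sixth click (camera reads 6.01), and the guard is fully down. I handed it in at about 34 s; the reagent bottle and tube have not moved, and the pink and wash bottles were not re-measured after the moves.

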